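# Put the examination lenses back in their own boxes

### The job

The three hand-held examination lenses were put away in each other's boxes: put each lens into the box whose foam recess is cut for its size, standing upright and fully down in the recess. Nothing fits until a box is emptied, so park a lens on the round grey mat on the way. They are glass: set them down, do not drop them, never stand one on the bare desk, and leave the two eye-drop bottles standing where they are.

Things in the scene. Friction and masses are not known exactly. Their poses are not given: they have to be found in the camera images.
- lens_large: hand-held eye examination lens: knurled black metal ring with clear glass across its middle, standing flat like a short round drum; the largest of the three. Outer diameter 62 mm, height 30 mm, 90 g; foot edge bevelled 2.5 mm; glass does not stand above the ring. Origin: centre of its underside; z is the lens axis (up, out of the foot).
- lens_medium: hand-held eye examination lens: knurled black metal ring with clear glass across its middle, standing flat like a short round drum; the middle one of the three. Outer diameter 44 mm, height 32 mm, 60 g; foot edge bevelled 2.5 mm; glass does not stand above the ring. Origin: centre of its underside; z is the lens axis (up, out of the foot).
- lens_small: hand-held eye examination lens: knurled black metal ring with clear glass across its middle, standing flat like a short round drum; the smallest of the three. Outer diameter 26 mm, height 27 mm, 30 g; foot edge bevelled 2.5 mm; glass does not stand above the ring. Origin: centre of its underside; z is the lens axis (up, out of the foot).
- box_large: open dark wooden lens box, fixed to the desk, 98 x 98 mm and 26 mm high, filled flush to its rim with firm grey foam that has one central round recess, straight-sided, 76 mm wide and 9 mm deep (recess floor 17 mm above the desk), cut with finger room for the large (62 mm) lens. Origin: centre of the box's underside, on the recess axis; z up, x and y along its sides.
- box_medium: open dark wooden lens box, fixed to the desk, 80 x 80 mm and 26 mm high, filled flush to its rim with firm grey foam that has one central round recess, straight-sided, 56 mm wide and 9 mm deep (recess floor 17 mm above the desk), cut with finger room for the medium (44 mm) lens. Origin: centre of the box's underside, on the recess axis; z up, x and y along its sides.
- box_small: open dark wooden lens box, fixed to the desk, 68 x 68 mm and 26 mm high, filled flush to its rim with firm grey foam that has one central round recess, straight-sided, 38 mm wide and 9 mm deep (recess floor 17 mm above the desk), cut with finger room for the small (26 mm) lens. Origin: centre of the box's underside, on the recess axis; z up, x and y along its sides.
- mat: flat round grey silicone mat, fixed flat on the desk, 110 mm diameter, 5 mm thick, empty at the start: the free spot for parking a lens. Origin: centre of its underside.
- drops_near: white plastic eye-drop bottle standing loose on the desk, 25 mm diameter, 66 mm tall with its blue cap; stands between the two nearer of the boxes and mat. Not to be disturbed. Origin: centre of its underside.
- drops_far: white plastic eye-drop bottle standing loose on the desk, 25 mm diameter, 66 mm tall with its blue cap; stands between the two farther of the boxes and mat. Not to be disturbed. Origin: centre of its underside.
Things that resemble listed ones, but are neither listed nor needed, are in the scene too. What is shaped like the lens_large but orange or yellow is not meant.

How it is judged:
On the way:
1. a lens has been parked upright on the round mat and let go (((horizontal distance between lens_large and mat below 0.045 m and z of lens_large in the frame of mat below 0.008 m and angle between lens_large's own z axis and vertical below 0.12 rad and linear speed of lens_large below 0.03 m/s and contact force between the fingers and lens_large below 0.1 N) or (horizontal distance between lens_medium and mat below 0.045 m and z of lens_medium in the frame of mat below 0.008 m and angle between lens_medium's own z axis and vertical below 0.12 rad and linear speed of lens_medium below 0.03 m/s and contact force between the fingers and lens_medium below 0.1 N) or (horizontal distance between lens_small and mat below 0.045 m and z of lens_small in the frame of mat below 0.008 m and angle between lens_small's own z axis and vertical below 0.12 rad and linear speed of lens_small below 0.03 m/s and contact force between the fingers and lens_small below 0.1 N))), for 0.2 s.
At the end, for the whole second after the job is handed in: Each lens stands at rest in the recess of its own box: large in large, medium in medium, small in small, its centre within 10 mm of the recess axis, its foot on the recess floor (within 3 mm) and its axis upright (within 7 degrees); both eye-drop bottles are upright (horizontal distance between lens_large and box_large below 0.01 m and z of lens_large in the frame of box_large between 0.013 and 0.02 m and angle between each of lens_large, lens_medium, lens_small's own z axis and vertical below 0.12 rad and linear speed of each of lens_large, lens_medium, lens_small below 0.03 m/s and horizontal distance between lens_medium and box_medium below 0.01 m and z of lens_medium in the frame of box_medium between 0.013 and 0.02 m and horizontal distance between lens_small and box_small below 0.01 m and z of lens_small in the frame of box_small between 0.013 and 0.02 m and angle between each of drops_near, drops_far's own z axis and vertical below 0.3 rad); the robot touches nothing.
It fails at once if a lens stands on the bare desk (height (world z) of any of lens_large, lens_medium, lens_small below 0.002 m).
It fails at once if a lens is dropped (falls freely by more than about 25 mm) ((linear speed of lens_large above 0.7 m/s and contact force between the fingers and lens_large below 0.01 N) or (linear speed of lens_medium above 0.7 m/s and contact force between the fingers and lens_medium below 0.01 N) or (linear speed of lens_small above 0.7 m/s and contact force between the fingers and lens_small below 0.01 N)).
It fails at once if an eye-drop bottle is shifted by more than 30 mm or knocked over ((distance of drops_near from where it was at the start of the episode above 0.03 m or angle between drops_near's own z axis and vertical above 0.5 rad) or (distance of drops_far from where it was at the start of the episode above 0.03 m or angle between drops_far's own z axis and vertical above 0.5 rad)).
It also fails if it takes over 99 s, if anything falls off the work surface, if the arm or the gripper's body presses on something with over 40 N, if the wrist force passes 120 N, or if a joint passes its speed limit or range.

### The arm

A 6-joint arm with a two-finger parallel gripper is mounted at the origin on the work surface. World frame = base frame: x ahead of the robot, y to its left, z up, the work surface at z = 0. Lengths are in m, angles in rad, forces in N, time in s.
With the tool pointing down it reaches from about 0.375 to 0.9 m from the base axis. Payload 3.1 kg.
Tool frame: the origin (TCP) lies between the finger pads; the fingertips stand 22 mm ahead of it and the grasp point (between the pads) lies 3 mm ahead of it; z points along the fingers, y is the line along which they close (so a half turn about z gives the same grasp; the last joint's range is limited). The gripper opens to 87 mm and grips with 3 to 60 N. Pads are 19 mm wide; open, the fingers measure 117 mm over their backs; the gripper's body (75 mm by 190 mm) begins 51 mm behind the grasp point.
Start: joints at [0.991, 0.527, 1.433, -0, 1.181, -0.178], TCP at [0.244, 0.575, 0.245] pointing down, gripper open.
Joint ranges: [-3.08, 3.08], [-0.75, 2.2], [0.22, 2.44], [-1.43, 4.57], [0, 2.65], [-2.85, 2.85]. Speed limits (rad/s): [2.79, 2.79, 3.14, 3.14, 3.14, 3.14].

### API

Orientations are given as a unit quaternion [x, y, z, w].
In Python, from rig import robot gives the robot as it stands.
- The arm moves only by the tool move_arm, never from a script. Its argument "series" is text: rows parted by semicolons, each of 6 numbers parted by spaces: the shift along the tool's x, y, z in mm, then the turn, a rotation vector about the tool's x, y, z in degrees. In form: dx dy dz ax ay az; .... A call has 1 to 8 rows; each row is the pose to reach, as a shift and turn from the pose commanded when the call began, along the tool's axes at that moment; what a row does not reach only later rows make up. A row lasts 1/12 s, in which the tool goes at most 41.7 mm and 7.16 degrees, less where a joint would pass 70% of its speed; a pose out of reach is approached as far as the arm can. A call with a gripper value outside its range is refused whole. "jaw" is the opening, from 0 (shut) to 1 (fully open), set as the call begins (left out, the last holds). The fingers move at their own pace and stop on an object; "newtons" is the grip in N (left out, the last holds). Time passes only in rows, so rows that repeat a pose let the fingers close. It gives the time, the measured TCP pose, the force, the opening and the grip force at its end, in the units of the state.
- robot.get_obs(): the state, without advancing time (a new reading comes with each control period).
- robot.camera(name): name is "side" or "top"; returns a dict with "img" (420x560x3 uint8, red, green, blue), "mtx" (3x3 intrinsics, pixels), "world_to_cam" (4x4, takes a point from world to camera coordinates). Camera axes: x right, y down, z forward; pixel columns grow to the right and rows downward; lengths in m; the calibration is good to about 2 mm. A picture is of the moment at which its call begins. There is no depth.
- robot.hand_in(): hands the job in; it is judged then, once.
Trained networks look in a picture, given as the dict that the camera call returned (one of the last four; its "shot" number tells which), for a name from the list of things; names that differ only in an ending like _2 or _b are one class to them, and where a whole thing is asked for, a point or a joint stands for the part that bears it (a point fixed in the world has none). Each returns a list of dicts, best first, with "p" (0 to 1); they miss things now and then, are a little off and sometimes report something else, mostly with a low value. They report only what shows in the picture. A call takes as long as a camera call. They do not tell look-alikes from the thing itself.
- robot.search_frame(picture, thing): "xyz" ([x, y, z] in m, in world coordinates, good to about 4 mm: the middle of the surface that is visible of it).
- robot.tip_of(picture, thing): "xyz" ([x, y, z] in m, in world coordinates, good to about 4 mm: a listed point, or the origin of a listed thing).
The state is a dict: "time": time; "q": joint angles; "joint_velocities": joint speeds; "joint_torque": joint torques, N m; "position": TCP position; "tool_rot": TCP orientation; "ft_force": force on the tool from outside, world axes, zero at the start; "moment": the same for the moment, N m; "grip_width": finger opening in m; "grip_force": force on a finger pad.
Only numpy, scipy, OpenCV 4.12 (cv2) and the standard library are available. Lean on these libraries where they do the work, as an engineer would, in place of code of your own. Each camera call takes 0.05 s, during which the arm holds its last target. There are 200 camera calls.

## Working session

There is one attempt and no reset: what is moved stays moved. The work goes in short steps, Python scripts to look and compute and a tool call to move; the robot and the scene stay as the last step left them, time stands still between calls to the robot, and variables do not carry over. Pictures are saved under pics/ and viewed, at most 14 in all, crops included, and the job is handed in when it is done.

Besides the shell and the picture viewer there is one more tool, called as name(argument=value, ...) on one line, values as JSON. move_arm: Moves the arm, as the interface text tells. Its arguments: {"type":"object","properties":{"series":{"type":"string"},"jaw":{"type":"number"},"newtons":{"type":"number"}},"required":["series"]}

```bash
mkdir -p pics; python3 - <<'E'
from rig import robot
import cv2,numpy as np
print(robot.get_obs())
for n in("top","side"):
    c=robot.camera(n); cv2.imwrite(f"pics/{n}0.png",c["img"][:,:,::-1])
    print(n,c["mtx"].tolist(),np.round(c["world_to_cam"],4).tolist())
    for t in "lens_large lens_medium lens_small box_large box_medium box_small mat drops_near drops_far".split():
        print(t,[(np.round(d["xyz"],3).tolist(),round(d["p"],2)) for d in robot.tip_of(c,t)])
E
```

```text
{'time': 0.0, 'q': array([ 9.90550682e-01,  5.28425281e-01,  1.43387376e+00, -1.15645263e-05,
        1.18140969e+00, -1.78510762e-01]), 'joint_velocities': array([-0.00202035,  0.00159123,  0.00039742,  0.00058375,  0.00069814,
       -0.00085396]), 'joint_torque': array([ 2.11182356e-03, -4.40043569e+01, -1.76598179e+01,  6.34609186e-02,
        5.80586703e-02, -1.72870095e-04]), 'position': array([0.24399084, 0.5746743 , 0.24360579]), 'tool_rot': array([ 1.99517138e-01,  9.79893766e-01, -9.84786530e-04, -3.86870023e-04]), 'ft_force': array([-0.31875538, -0.09596577, -0.61135962]), 'moment': array([0.03514225, 0.02178718, 0.03637327]), 'grip_force': 0.0, 'grip_width': 0.08714003130321683}
top [[394.2643502389531, 0.0, 276.7084318593647], [0.0, 394.2643502389531, 208.96421484982878], [0.0, 0.0, 1.0]] [[0.0192, -0.999, 0.0409, -0.0174], [-0.9855, -0.0258, -0.1674, 0.4974], [0.1683, -0.0371, -0.985, 0.6677], [0.0, 0.0, 0.0, 1.0]]
lens_large [([0.461, -0.26, 0.025], 0.94), ([0.432, -0.148, 0.003], 0.82)]
lens_medium [([0.621, -0.214, 0.016], 0.9)]
lens_small [([0.431, 0.272, 0.019], 0.
[... 335 characters left out ...]
333836, 0.0, 284.484620443038], [0.0, 434.73007199333836, 208.89447243837418], [0.0, 0.0, 1.0]] [[-0.821, -0.5708, -0.0065, 0.4208], [-0.3478, 0.5091, -0.7873, 0.2278], [0.4527, -0.6442, -0.6165, 0.59], [0.0, 0.0, 0.0, 1.0]]
lens_large [([0.355, -0.229, -0.0], 0.86), ([0.466, -0.265, 0.031], 0.81)]
lens_medium [([0.424, 0.013, -0.001], 0.58)]
lens_small [([0.438, 0.271, 0.015], 0.68)]
box_large [([0.621, -0.206, -0.002], 0.82), ([0.608, 0.002, 0.003], 0.27)]
box_medium [([0.426, 0.278, 0.0], 0.69)]
box_small [([0.467, -0.267, -0.0], 0.83), ([0.621, -0.206, -0.002], 0.19)]
mat [([0.621, 0.212, -0.001], 0.66)]
drops_near [([0.421, 0.013, -0.002], 0.76)]
drops_far [([0.611, 0.005, 0.002], 0.9)]
```

View pics/top0.png

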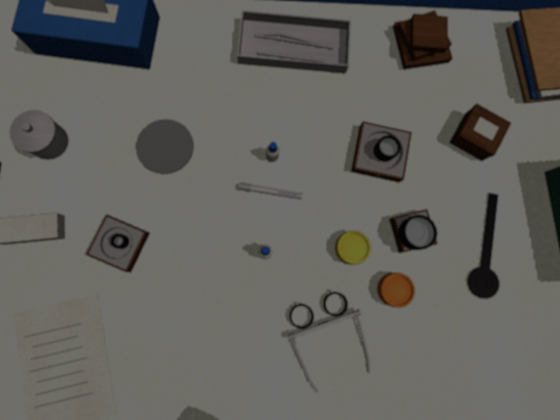

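View pics/side0.png

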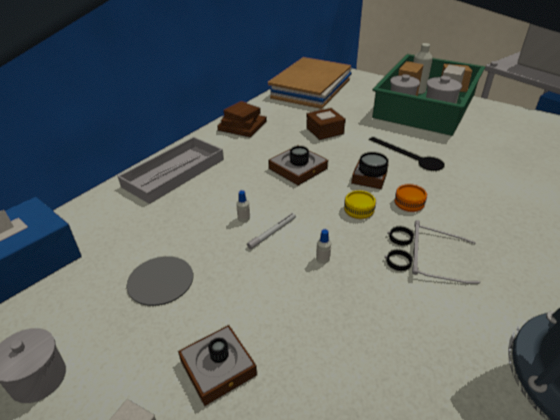

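```bash
cat > h.py <<'E'
from rig import robot
import cv2,numpy as np
def ray(c,u,v,z):
    M=np.linalg.inv(c["mtx"]); W=np.asarray(c["world_to_cam"]); R=W[:3,:3]; t=W[:3,3]
    o=-R.T@t; d=R.T@(M@[u,v,1.]); return o+d*(z-o[2])/d[2]
def px(c,p):
    W=np.asarray(c["world_to_cam"]); q=np.asarray(c["mtx"])@(W[:3,:3]@p+W[:3,3]); return q[:2]/q[2]
def ring(c,p,r,n=48):
    a=np.linspace(0,2*np.pi,n); return np.array([px(c,np.array(p)+[r*np.cos(t),r*np.sin(t),0]) for t in a])
def rect(c,p,w=130,s=.5):
    "rectified view of plane z=p[2] round p: w mm wide, s mm per px, up=+x, left=+y"
    h=w/2000; k=int(w/s)
    src=np.float32([px(c,np.array(p)+np.array([a*h,b*h,0])) for a,b in((1,1),(1,-1),(-1,-1),(-1,1))])
    H=cv2.getPerspectiveTransform(src,np.float32([[0,0],[k,0],[k,k],[0,k]]))
    return cv2.convertScaleAbs(cv2.warpPerspective(c["img"],H,(k,k),flags=cv2.INTER_CUBIC),alpha=2)
E
python3 - <<'E'
from h import *
P=dict(bl=(.622,-.209,.026),bm=(.429,.279,.026),bs=(.4675,-.2655,.026),ll=(.4675,-.2655,.056),lm=(.622,-.209,.049),ls=(.429,.279,.044))
rows=[]
for n in("top","side"):
    c=robot.camera(n); row=[]
    for k,p in P.items():
        im=rect(c,p,130,1); g=im.shape[0]//2
        cv2.drawMarker(im,(g,g),(255,0,0),cv2.MARKER_CROSS,8,1); row.append(im)
    rows.append(np.hstack(row))
cv2.imwrite("pics/rect0.png",np.vstack(rows)[:,:,::-1])
E
```

```text
(no output)
```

View pics/rect0.png

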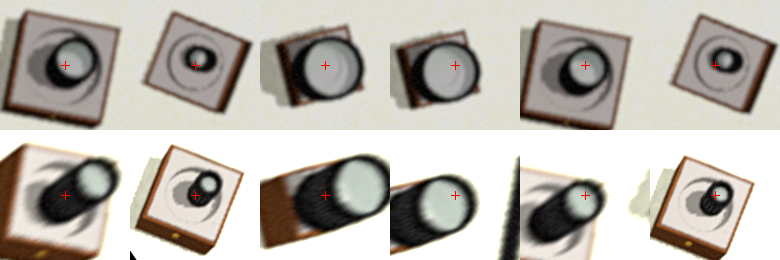

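```bash
python3 - <<'E'
from h import *
P=dict(bl=(.622,-.209,.026),bm=(.429,.279,.026),bs=(.4675,-.2655,.026),ll=(.460,-.258,.056),lm=(.620,-.209,.049),ls=(.432,.27,.044))
R=dict(ll=31,lm=22,ls=13)
rows=[]
for n,ks in(("top",("bl","bm","bs")),("top",("ll","lm","ls")),("side",("ll","lm","ls"))):
    c=robot.camera(n); row=[]
    for k in ks:
        p=P[k]; im=rect(c,p,130,.5).copy(); s=1; g=130
        if k in R:
            gr=cv2.GaussianBlur(cv2.cvtColor(im,cv2.COLOR_RGB2GRAY),(0,0),2)
            r=R[k]*2; h=cv2.HoughCircles(gr,cv2.HOUGH_GRADIENT,1,20,param1=60,param2=8,minRadius=r-3,maxRadius=r+2)
            if h is not None:
                for j,(x,y,q) in enumerate(h[0][:3]):
                    print(n,k,round(p[0]+(130-y)*.0005,4),round(p[1]+(130-x)*.0005,4),q/2)
                    cv2.circle(im,(int(x),int(y)),int(q),[(0,255,0),(255,255,0),(255,0,0)][j],1)
        for i in range(10,260,20): cv2.line(im,(i,0),(i,5 if (i-130)%100 else 12),(255,0,0)); cv2.line(im,(0,i),(5 if (i-130)%100 else 12,i),(255,0,0))
        cv2.drawMarker(im,(130,130),(255,0,0),cv2.MARKER_CROSS,8,1)
        row.append(im if n=="top" else im[30:])
    rows.append(np.hstack(row))
cv2.imwrite("pics/rect1.png",np.vstack(rows[:2])[:,:,::-1]);cv2.imwrite("pics/rect2.png",rows[2][:,:,::-1])
E
```

```text
top ll 0.4618 -0.2592 30.6
top lm 0.6142 -0.2018 22.7
top lm 0.6192 -0.2118 22.7
top lm 0.5803 -0.2078 22.7
top ls 0.4348 0.2712 12.55
top ls 0.4232 0.2868 12.6
top ls 0.4652 0.2888 13.7
side ll 0.4582 -0.2562 29.95
side ll 0.4532 -0.2412 30.55
side ll 0.5013 -0.2022 31.7
side lm 0.6162 -0.2068 21.6
side lm 0.5928 -0.1722 21.0
side lm 0.5882 -0.1838 22.7
side ls 0.4302 0.2748 13.7
side ls 0.4212 0.2823 12.6
side ls 0.4208 0.2952 13.15
```

View pics/rect1.png

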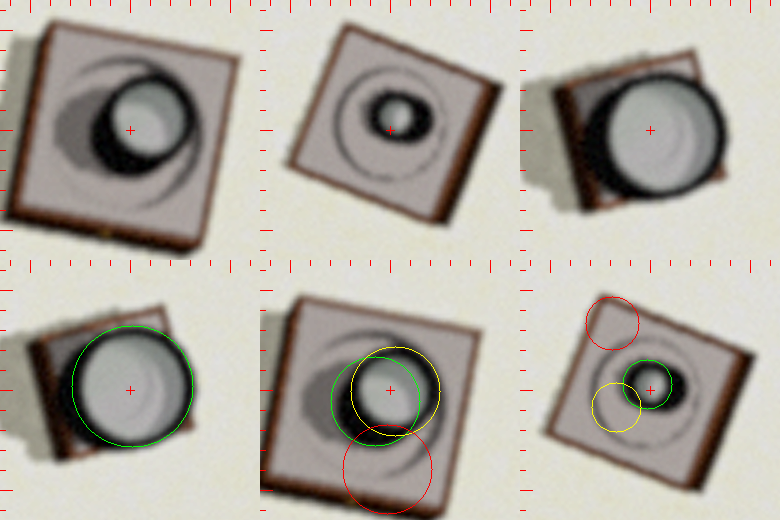

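View pics/rect2.png

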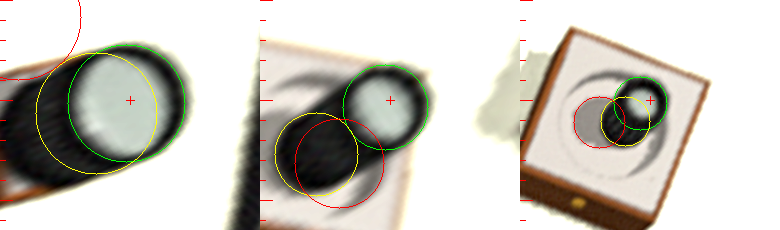

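The top picture shows the mat at (165,147), the small lens in the medium box at (118,242), the medium lens in the large box at (385,150) and the large lens on the small box at (417,231). The yellow and orange drums at (353,247) and (396,290) are decoys. In the rectified crops, the circles confirm the large lens at about (.460,-.258), the medium at (.618,-.209) and the small at (.4325,.273).

move_arm(series="-29 -27 0 0 0 -6; -58 -54 0 0 0 -12; -87 -81 0 0 0 -18; -117 -108 0 0 0 -23; -146 -135 0 0 0 -23; -175 -162 0 0 0 -23; -204 -189 0 0 0 -23; -233 -216 0 0 0 -23", jaw=1, newtons=20)

```text
time: 1.92
position: [0.3749, 0.2837, 0.2448]
tool_rot: [-0.0, 1.0, 0.0, 0.0]
ft_force: [1.4, -0.4, 1.3]
grip_width: 0.0866
grip_force: 0.0
```

move_arm(series="-11 -39 5 0 0 0; -22 -78 10 0 0 0; -33 -116 15 0 0 0; -44 -155 20 0 0 0; -55 -194 30 0 0 0; -66 -232 40 0 0 0; -75 -270 50 0 0 0; -85 -307 60 0 0 0")

```text
time: 2.58
position: [0.4596, -0.0239, 0.1844]
tool_rot: [0.0, 1.0, -0.0, 0.0]
ft_force: [0.8, -0.1, -0.5]
grip_width: 0.0868
grip_force: 0.0
```

move_arm(series="0 -39 5 0 0 0; 0 -78 10 0 0 0; 0 -116 15 0 0 0; 0 -155 20 0 0 0; 0 -194 30 0 0 0; 0 -220 40 0 0 0; 0 -235 60 0 0 0; 0 -235 85 0 0 0")

```text
time: 3.25
position: [0.4614, -0.2626, 0.1004]
tool_rot: [0.002, 1.0, -0.003, 0.003]
ft_force: [0.6, -0.3, 0.5]
grip_width: 0.0871
grip_force: 0.0
```

move_arm(series="0 0 0 0 0 0; 0 0 15 0 0 0; 0 0 30 0 0 0; 0 0 40 0 0 0; 0 0 48 0 0 0; 0 0 48 0 0 0; 0 0 48 0 0 0")

```text
time: 3.83
position: [0.4593, -0.2564, 0.0518]
tool_rot: [-0.0, 1.0, 0.0, -0.0]
ft_force: [0.5, 0.3, 0.1]
grip_width: 0.0871
grip_force: 0.0
```

```bash
python3 - <<'E'
from h import *
print(robot.get_obs()["position"])
c=robot.camera("top"); u=px(c,np.array([.46,-.258,.05])).astype(int); d=robot.camera("side"); v=px(d,np.array([.46,-.258,.05])).astype(int)
f=lambda c,u:cv2.resize(cv2.convertScaleAbs(c["img"][max(u[1]-60,0):u[1]+60,u[0]-60:u[0]+60],alpha=1.8),(390,390),interpolation=2)
cv2.imwrite("pics/g1.png",np.hstack([f(c,u),f(d,v)])[:,:,::-1])
E
```

```text
[ 0.45929748 -0.25644187  0.05179402]
```

View pics/g1.png

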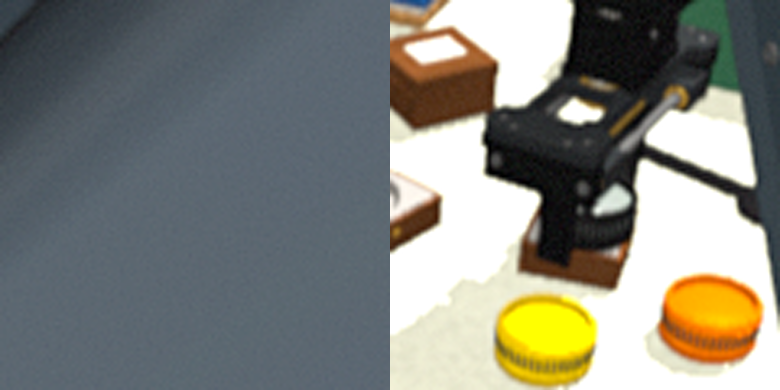

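The side crop shows the fingers straddling the large lens, with one finger at (555,230) and the lens at (605,210). I'll close now.

move_arm(series="0 0 0 0 0 0; 0 0 0 0 0 0; 0 0 0 0 0 0; 0 0 0 0 0 0; 0 0 0 0 0 0; 0 0 0 0 0 0; 0 0 0 0 0 0; 0 0 0 0 0 0", jaw=0.5, newtons=20)

```text
time: 4.6
position: [0.4596, -0.2573, 0.0519]
tool_rot: [0.0, 1.0, -0.001, 0.001]
ft_force: [-0.6, -1.2, 3.0]
grip_width: 0.0619
grip_force: 20.0
```

move_arm(series="0 0 -10 0 0 0; 0 0 -35 0 0 0; 0 0 -70 0 0 0; 0 0 -95 0 0 0; -10 25 -100 0 0 0; -20 55 -100 0 0 0; -32 90 -100 0 0 0; -44 128 -100 0 0 0")

```text
time: 5.27
position: [0.5029, -0.1277, 0.1521]
tool_rot: [0.001, 1.0, 0.0, -0.0]
ft_force: [1.3, -0.1, -1.0]
grip_width: 0.0617
grip_force: 20.0
```

move_arm(series="-13 37 0 0 0 0; -26 74 0 0 0 0; -39 111 0 0 0 0; -52 148 0 0 0 0; -65 185 0 0 0 0; -78 222 0 0 0 0; -88 252 0 0 0 0; -98 282 0 0 0 0")

```text
time: 5.93
position: [0.6003, 0.1556, 0.1514]
tool_rot: [-0.0, 1.0, 0.0, -0.001]
ft_force: [1.3, 0.3, -1.2]
grip_width: 0.0615
grip_force: 20.0
```

move_arm(series="-8 25 0 0 0 0; -13 45 10 0 0 0; -16 55 25 0 0 0; -18 60 40 0 0 0; -18 60 60 0 0 0; -18 60 75 0 0 0; -18 60 90 0 0 0; -18 60 100 0 0 0")

```text
time: 6.6
position: [0.6172, 0.2124, 0.0491]
tool_rot: [0.0, 1.0, -0.0, -0.003]
ft_force: [0.2, -0.0, -1.7]
grip_width: 0.0616
grip_force: 20.0
```

move_arm(series="0 0 5 0 0 0; 0 0 10 0 0 0; 0 0 15 0 0 0; 0 0 18 0 0 0; 0 0 20 0 0 0; 0 0 20 0 0 0; 0 0 20 0 0 0")

```text
time: 7.18
position: [0.6196, 0.2133, 0.0319]
tool_rot: [0.0, 1.0, 0.0, 0.0]
ft_force: [-0.1, 0.5, 0.1]
grip_width: 0.0616
grip_force: 20.0
```

```bash
python3 - <<'E'
from h import *
print(robot.get_obs()["position"],robot.get_obs()["ft_force"])
c=robot.camera("top"); d=robot.camera("side"); v=px(d,np.array([.62,.213,.03])).astype(int)
P=dict(bs=(.465,-.2635,.026),bl=(.621,-.208,.026))
f=lambda c,u:cv2.resize(cv2.convertScaleAbs(c["img"][max(u[1]-60,0):u[1]+60,u[0]-60:u[0]+60],alpha=1.8),(260,260),interpolation=2)
L=[f(d,v)]
for p,w in zip(P.values(),(34,49)):
    for q in (c,d):
        im=rect(q,p,130,.5).copy(); cv2.drawMarker(im,(130,130),(255,0,0),cv2.MARKER_CROSS,8,1); cv2.circle(im,(130,130),38 if w==34 else 76,(0,255,0),1); L.append(im)
L.append(L[0]*0)
cv2.imwrite("pics/m1.png",np.vstack([np.hstack(L[:3]),np.hstack(L[3:])])[:,:,::-1])
for q in(c,d): print([(np.round(e["xyz"],3).tolist(),round(e["p"],2)) for e in robot.tip_of(q,"box_small")])
E
```

```text
[0.61957018 0.21325657 0.03193607] [-0.06183798  0.49321485  0.14975956]
[([0.467, -0.263, 0.003], 0.88), ([0.618, 0.212, 0.002], 0.61), ([0.61, 0.007, 0.001], 0.45)]
[([0.464, -0.266, 0.0], 0.69)]
```

View pics/m1.png

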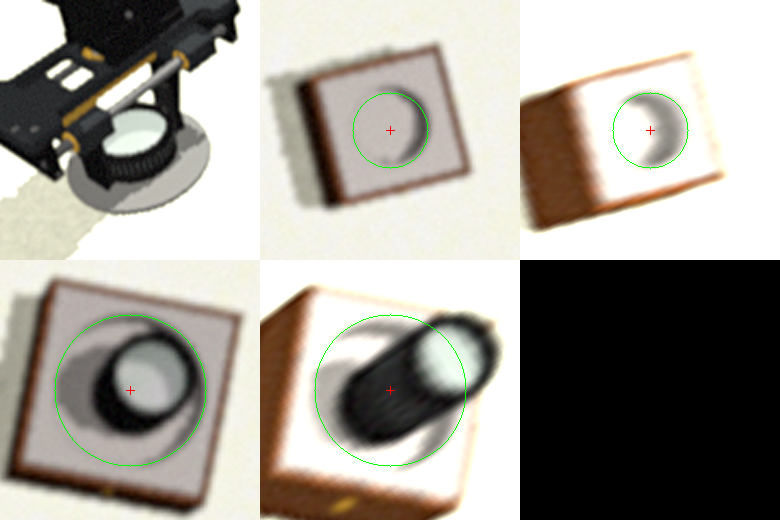

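The lens is held just above the mat, at (140,150) in the crop. The overlaid circles match the recesses of the small box (.465,-.2635) and the large box (.621,-.208). I'll lower the last bit and release.

move_arm(series="0 0 0.5 0 0 0; 0 0 1 0 0 0; 0 0 1.2 0 0 0; 0 0 1.2 0 0 0")

```text
time: 7.72
position: [0.6195, 0.2133, 0.031]
tool_rot: [0.0, 1.0, 0.0, 0.0]
ft_force: [-0.8, 0.1, 3.5]
grip_width: 0.0615
grip_force: 20.0
```

move_arm(series="0 0 0 0 0 0; 0 0 0 0 0 0; 0 0 0 0 0 0; 0 0 0 0 0 0; 0 0 0 0 0 0; 0 0 -5 0 0 0; 0 0 -20 0 0 0; 0 0 -45 0 0 0", jaw=1)

```text
time: 8.38
position: [0.6173, 0.2128, 0.0734]
tool_rot: [0.0, 1.0, -0.0, -0.003]
ft_force: [-0.2, 0.2, -0.1]
grip_width: 0.0871
grip_force: 0.0
```

move_arm(series="0 0 -25 0 0 0; 25 8 -45 0 0 0; 60 19 -45 0 0 0; 98 31 -45 0 0 0; 135 43 -45 0 0 0; 165 53 -40 0 0 0; 182 59 -25 0 0 0; 187 60 -5 0 0 0", jaw=0.7)

```text
time: 9.05
position: [0.429, 0.2743, 0.0817]
tool_rot: [-0.001, 1.0, 0.0, -0.0]
ft_force: [-0.2, -1.5, -0.0]
grip_width: 0.061
grip_force: 0.0
```

move_arm(series="0 0 0 0 0 0; 0 0 5 0 0 0; 0 0 15 0 0 0; 0 0 25 0 0 0; 0 0 30 0 0 0; 0 0 32 0 0 0; 0 0 32 0 0 0")

```text
time: 9.63
position: [0.433, 0.273, 0.0484]
tool_rot: [0.0, 1.0, -0.0, 0.0]
ft_force: [-0.0, -1.0, 2.5]
grip_width: 0.0607
grip_force: 1.2
```

```bash
python3 - <<'E'
from h import *
print(robot.get_obs()["position"],robot.get_obs()["ft_force"])
d=robot.camera("side"); v=px(d,np.array([.4325,.273,.035])).astype(int)
f=lambda c,u:cv2.resize(cv2.convertScaleAbs(c["img"][u[1]-80:u[1]+70,u[0]-75:u[0]+75],alpha=1.8),(450,450),interpolation=2)
cv2.imwrite("pics/g2.png",f(d,v)[:,:,::-1])
E
```

```text
[0.43297917 0.27298241 0.0484393 ] [-0.00412146 -1.03201618  2.50858623]
```

View pics/g2.png

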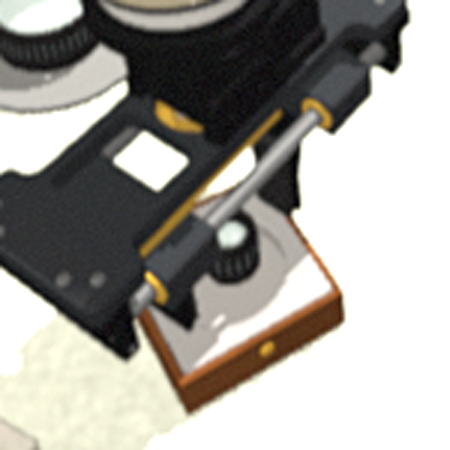

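The small lens is at (235,250), midway between the fingers at about (180,310) and (285,180). The tips are just brushing the foam, so I'll rise 1.5 mm and close.

move_arm(series="0 0 -1.5 0 0 0; 0 0 -1.5 0 0 0; 0 0 -1.5 0 0 0; 0 0 -1.5 0 0 0; 0 0 -1.5 0 0 0; 0 0 -1.5 0 0 0; 0 0 -1.5 0 0 0; 0 0 -1.5 0 0 0", jaw=0.1, newtons=15)

```text
time: 10.35
position: [0.4323, 0.2733, 0.0498]
tool_rot: [0.0, 1.0, -0.0, -0.0]
ft_force: [0.0, -0.2, -1.3]
grip_width: 0.0255
grip_force: 15.0
```

move_arm(series="0 0 0 0 0 0; 0 0 0 0 0 0; 0 0 0 0 0 0; 0 0 0 0 0 0")

```text
time: 10.68
position: [0.4323, 0.2733, 0.0498]
tool_rot: [0.0, 1.0, 0.0, -0.0]
ft_force: [0.9, -0.2, -0.8]
grip_width: 0.0252
grip_force: 15.0
```

move_arm(series="0 0 -8 0 0 0; 0 0 -30 0 0 0; 0 0 -65 0 0 0; 0 0 -95 0 0 0; -2 -25 -105 0 0 0; -4 -55 -105 0 0 0; -6 -90 -105 0 0 0; -8 -130 -105 0 0 0")

```text
time: 11.35
position: [0.4405, 0.1429, 0.1561]
tool_rot: [-0.001, 1.0, 0.0, 0.001]
ft_force: [0.4, -0.9, -0.4]
grip_width: 0.0254
grip_force: 15.0
```

move_arm(series="-2 -39 0 0 0 0; -4 -78 0 0 0 0; -6 -117 0 0 0 0; -8 -156 0 0 0 0; -10 -195 0 0 0 0; -12 -234 0 0 0 0; -14 -272 0 0 0 0; -16 -310 0 0 0 0")

```text
time: 12.02
position: [0.4558, -0.1687, 0.1555]
tool_rot: [0.0, 1.0, -0.0, 0.0]
ft_force: [0.2, 1.3, -0.3]
grip_width: 0.0252
grip_force: 15.0
```

move_arm(series="-4 -35 0 0 0 0; -6 -60 5 0 0 0; -8 -80 15 0 0 0; -9 -92 30 0 0 0; -9 -97 45 0 0 0; -9 -97 60 0 0 0; -9 -97 70 0 0 0; -9 -97 75 0 0 0")

```text
time: 12.68
position: [0.4644, -0.2632, 0.0789]
tool_rot: [0.0, 1.0, 0.001, -0.001]
ft_force: [-0.1, -1.0, -0.4]
grip_width: 0.0255
grip_force: 15.0
```

move_arm(series="0 0 0 0 0 0; 0 0 0 0 0 0; 0 0 0 0 0 0")

```text
time: 12.93
position: [0.4656, -0.2637, 0.0806]
tool_rot: [-0.0, 1.0, -0.0, 0.0]
ft_force: [-0.3, 1.2, 0.4]
grip_width: 0.025
grip_force: 15.0
```

```bash
python3 - <<'E'
from h import *
p=robot.get_obs()["position"];print(p)
d=robot.camera("side")
z=p[2]-.0495+.044
im=rect(d,(p[0],p[1],z),130,.4).copy(); cv2.circle(im,(162,162),32,(0,255,0),1)
j=rect(d,(.465,-.2635,.026),130,.4).copy(); cv2.circle(j,(162,162),47,(0,255,0),1)
cv2.imwrite("pics/p2.png",np.hstack([im,j])[:,:,::-1])
E
```

```text
[ 0.46561385 -0.26372227  0.08061575]
```

View pics/p2.png

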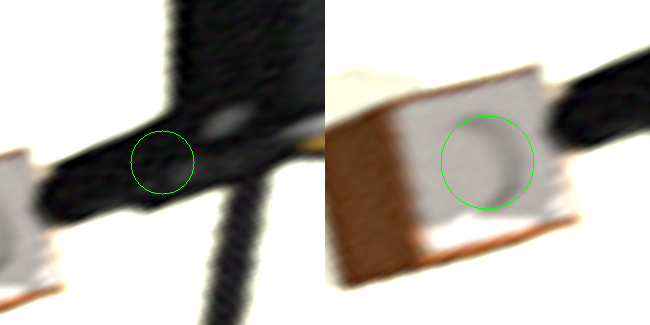

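The recess fits the overlaid circle at (487,162). The held lens is hidden behind a finger. I'll lower it.

move_arm(series="0 0 8 0 0 0; 0 0 16 0 0 0; 0 0 22 0 0 0; 0 0 27 0 0 0; 0 0 29 0 0 0; 0 0 30 0 0 0; 0 0 30 0 0 0; 0 0 30 0 0 0")

```text
time: 13.65
position: [0.4647, -0.2633, 0.0498]
tool_rot: [0.0, 1.0, 0.0, -0.001]
ft_force: [-1.0, 0.8, 1.7]
grip_width: 0.025
grip_force: 15.0
```

move_arm(series="0 0 0.5 0 0 0; 0 0 1 0 0 0; 0 0 1 0 0 0; 0 0 1 0 0 0")

```text
time: 13.98
position: [0.4647, -0.2633, 0.0497]
tool_rot: [0.0, 1.0, 0.0, -0.0]
ft_force: [-3.0, 3.0, 9.1]
grip_width: 0.0254
grip_force: 15.0
```

move_arm(series="0 0 -1 0 0 0; 0 0 -1 0 0 0; 0 0 -1 0 0 0; 0 0 -1 0 0 0; 0 0 -1 0 0 0; 0 0 -10 0 0 0; 0 0 -35 0 0 0; 0 0 -70 0 0 0", jaw=0.75)

```text
time: 14.65
position: [0.4636, -0.2625, 0.1177]
tool_rot: [0.0, 1.0, 0.002, -0.002]
ft_force: [0.5, -0.8, -0.4]
grip_width: 0.0637
grip_force: 0.0
```

move_arm(series="-15 5 -10 0 0 0; -45 16 -10 0 0 0; -82 29 -10 0 0 0; -115 41 -5 0 0 0; -140 50 5 0 0 0; -153 54 20 0 0 0; -153 54 30 0 0 0; -153 54 35 0 0 0", jaw=0.85)

```text
time: 15.32
position: [0.6174, -0.2088, 0.0824]
tool_rot: [-0.001, 1.0, 0.001, -0.001]
ft_force: [-0.8, 1.2, 0.1]
grip_width: 0.0738
grip_force: 0.0
```

```bash
python3 - <<'E'
from h import *
p=robot.get_obs()["position"];print(p)
d=robot.camera("side"); j=rect(d,(.465,-.2635,.044),130,.4).copy(); cv2.circle(j,(162,162),32,(0,255,0),1)
i=rect(d,(.618,-.209,.049),130,.4).copy(); cv2.circle(i,(162,162),55,(0,255,0),1)
cv2.imwrite("pics/p3.png",np.hstack([i,j])[:,:,::-1])
E
```

```text
[ 0.61738778 -0.20878084  0.08238827]
```

View pics/p3.png

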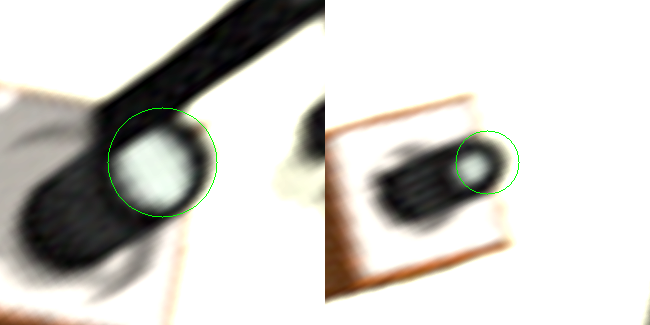

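The small lens stands upright in its recess, its top at (478,165) about 3 mm off-axis, which is within the limit. The medium lens, at (158,165), is under the gripper as planned. I'll descend and grip it.

move_arm(series="0 0 8 0 0 0; 0 0 16 0 0 0; 0 0 24 0 0 0; 0 0 30 0 0 0; 0 0 33 0 0 0; 0 0 33 0 0 0; 0 0 33 0 0 0")

```text
time: 15.95
position: [0.618, -0.2099, 0.0507]
tool_rot: [0.0, 1.0, 0.0, -0.0]
ft_force: [0.3, 0.8, 0.4]
grip_width: 0.0738
grip_force: 0.0
```

move_arm(series="0 0 0 0 0 0; 0 0 0 0 0 0; 0 0 0 0 0 0; 0 0 0 0 0 0; 0 0 0 0 0 0; 0 0 0 0 0 0; 0 0 0 0 0 0; 0 0 0 0 0 0", jaw=0.3, newtons=18)

```text
time: 16.62
position: [0.6183, -0.2099, 0.0511]
tool_rot: [0.0, 1.0, -0.0, 0.0]
ft_force: [-0.7, -0.6, 2.1]
grip_width: 0.0432
grip_force: 18.0
```

move_arm(series="0 0 -8 0 0 0; 0 0 -30 0 0 0; 0 0 -65 0 0 0; 0 0 -95 0 0 0; 9 23 -105 0 0 0; 20 52 -105 0 0 0; 33 86 -105 0 0 0; 47 122 -105 0 0 0")

```text
time: 17.28
position: [0.571, -0.0874, 0.1568]
tool_rot: [0.001, 1.0, -0.0, 0.001]
ft_force: [0.6, 1.3, -0.3]
grip_width: 0.0435
grip_force: 18.0
```

move_arm(series="14 37 0 0 0 0; 28 74 0 0 0 0; 42 111 0 0 0 0; 56 148 0 0 0 0; 70 185 0 0 0 0; 84 222 0 0 0 0; 98 258 0 0 0 0; 111 290 0 0 0 0")

```text
time: 17.95
position: [0.459, 0.2043, 0.1564]
tool_rot: [-0.0, 1.0, 0.0, 0.0]
ft_force: [0.6, 0.0, -0.7]
grip_width: 0.0435
grip_force: 18.0
```

move_arm(series="11 29 0 0 0 0; 19 50 5 0 0 0; 25 66 15 0 0 0; 29 76 30 0 0 0; 29 76 45 0 0 0; 29 76 60 0 0 0; 29 76 72 0 0 0; 29 76 75 0 0 0")

```text
time: 18.62
position: [0.4303, 0.2781, 0.0796]
tool_rot: [0.0, 1.0, -0.001, -0.001]
ft_force: [-0.1, -0.2, -1.0]
grip_width: 0.0433
grip_force: 18.0
```

move_arm(series="0 0 0 0 0 0; 0 0 0 0 0 0; 0 0 0 0 0 0")

```text
time: 18.87
position: [0.432, 0.2784, 0.0817]
tool_rot: [0.0, 1.0, 0.0, 0.001]
ft_force: [0.6, 0.2, -0.6]
grip_width: 0.0435
grip_force: 18.0
```

```bash
python3 - <<'E'
from h import *
p=robot.get_obs()["position"];print(p)
L=[]
for n in("side","top"):
    d=robot.camera(n)
    j=rect(d,(.4315,.2785,.026),130,.4).copy(); cv2.circle(j,(162,162),70,(0,255,0),1); L.append(j)
cv2.imwrite("pics/p4.png",np.hstack(L)[:,:,::-1])
E
```

```text
[0.43197762 0.27844422 0.08169079]
```

View pics/p4.png

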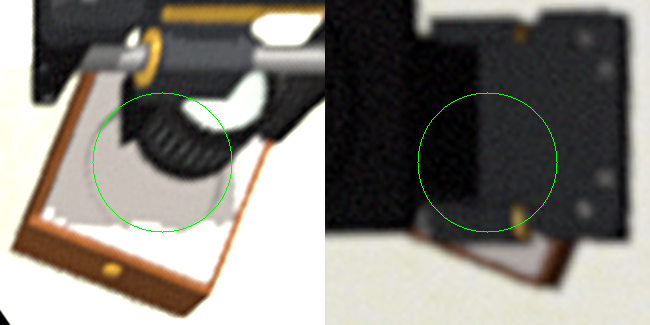

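The left rim (92,160) and bottom rim (160,228) of the recess match the overlaid circle, so I'll lower the lens.

move_arm(series="0 0 8 0 0 0; 0 0 16 0 0 0; 0 0 22 0 0 0; 0 0 27 0 0 0; 0 0 29 0 0 0; 0 0 30 0 0 0; 0 0 30 0 0 0; 0 0 30 0 0 0")

```text
time: 19.63
position: [0.4307, 0.278, 0.051]
tool_rot: [0.0, 1.0, -0.0, -0.001]
ft_force: [-1.7, -0.1, 4.9]
grip_width: 0.0434
grip_force: 18.0
```

move_arm(series="0 0 0.5 0 0 0; 0 0 0.8 0 0 0; 0 0 0.8 0 0 0; 0 0 0.8 0 0 0")

```text
time: 19.97
position: [0.4307, 0.278, 0.051]
tool_rot: [0.0, 1.0, -0.0, -0.001]
ft_force: [-2.8, -1.1, 11.0]
grip_width: 0.0436
grip_force: 18.0
```

On the floor (.051, the same height as at the grasp). I'll release.

move_arm(series="0 0 -1 0 0 0; 0 0 -1 0 0 0; 0 0 -1 0 0 0; 0 0 -1 0 0 0; 0 0 -1 0 0 0; 0 0 -10 0 0 0; 0 0 -35 0 0 0; 0 0 -70 0 0 0", jaw=1)

```text
time: 20.63
position: [0.4295, 0.2775, 0.1189]
tool_rot: [0.0, 1.0, -0.001, -0.003]
ft_force: [0.4, 0.7, -1.1]
grip_width: 0.0846
grip_force: 0.0
```

move_arm(series="-15 -5 0 0 0 0; -48 -16 0 0 0 0; -86 -29 0 0 0 0; -125 -43 0 0 0 0; -160 -54 0 0 0 0; -183 -62 10 0 0 0; -188 -65 25 0 0 0; -188 -65 40 0 0 0")

```text
time: 21.3
position: [0.6217, 0.212, 0.0801]
tool_rot: [0.001, 1.0, 0.0, 0.001]
ft_force: [-0.2, 0.6, 0.4]
grip_width: 0.087
grip_force: 0.0
```

```bash
python3 - <<'E'
from h import *
p=robot.get_obs()["position"];print(p)
d=robot.camera("side"); j=rect(d,(.4315,.2785,.049),130,.4).copy(); cv2.circle(j,(162,162),55,(0,255,0),1)
i=rect(d,(.6195,.213,.035),130,.4).copy(); cv2.circle(i,(162,162),77,(0,255,0),1)
cv2.imwrite("pics/p5.png",np.hstack([i,j])[:,:,::-1])
E
```

```text
[0.62166658 0.21199195 0.08007488]
```

View pics/p5.png

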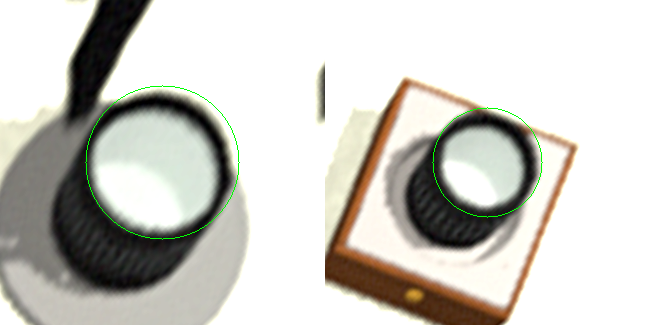

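The medium lens stands upright in its recess at (486,165). The large lens, at (157,167), is standing on the mat under the gripper. I'll grip it.

move_arm(series="0 0 10 0 0 0; 0 0 20 0 0 0; 0 0 30 0 0 0; 0 0 40 0 0 0; 0 0 46 0 0 0; 0 0 48 0 0 0; 0 0 48 0 0 0")

```text
time: 21.93
position: [0.6188, 0.2133, 0.0313]
tool_rot: [0.0, 1.0, -0.0, -0.001]
ft_force: [1.3, -0.2, -0.1]
grip_width: 0.0868
grip_force: 0.0
```

move_arm(series="0 0 0 0 0 0; 0 0 0 0 0 0; 0 0 0 0 0 0; 0 0 0 0 0 0; 0 0 0 0 0 0; 0 0 0 0 0 0; 0 0 0 0 0 0; 0 0 0 0 0 0", jaw=0.5, newtons=20)

```text
time: 22.6
position: [0.6196, 0.2132, 0.0325]
tool_rot: [0.0, 1.0, 0.0, 0.0]
ft_force: [-0.6, -0.6, 2.9]
grip_width: 0.0616
grip_force: 20.0
```

I'm gripping too low: at placing the tips would meet the foam. I'll re-grip 6.5 mm higher.

move_arm(series="0 0 0 0 0 0; 0 0 0 0 0 0; 0 0 0 0 0 0; 0 0 -3 0 0 0; 0 0 -6.5 0 0 0; 0 0 -6.5 0 0 0; 0 0 -6.5 0 0 0", jaw=0.85)

```text
time: 23.18
position: [0.6196, 0.2133, 0.039]
tool_rot: [0.0, 1.0, 0.0, 0.0]
ft_force: [0.2, 0.2, -0.8]
grip_width: 0.0739
grip_force: 0.0
```

move_arm(series="0 0 0 0 0 0; 0 0 0 0 0 0; 0 0 0 0 0 0; 0 0 0 0 0 0; 0 0 0 0 0 0; 0 0 0 0 0 0; 0 0 0 0 0 0; 0 0 0 0 0 0", jaw=0.5, newtons=20)

```text
time: 23.85
position: [0.6192, 0.2132, 0.0385]
tool_rot: [0.0, 1.0, -0.0, -0.0]
ft_force: [-0.1, -0.0, -0.0]
grip_width: 0.0618
grip_force: 20.0
```

move_arm(series="0 0 -8 0 0 0; 0 0 -30 0 0 0; 0 0 -65 0 0 0; 0 0 -100 0 0 0; 0 -15 -118 0 0 0; 0 -40 -120 0 0 0; 0 -75 -120 0 0 0; 0 -115 -120 0 0 0")

```text
time: 24.52
position: [0.6194, 0.0986, 0.1601]
tool_rot: [-0.001, 1.0, 0.0, 0.001]
ft_force: [-0.1, -0.4, -0.1]
grip_width: 0.0613
grip_force: 20.0
```

move_arm(series="0 -38 0 0 0 0; 0 -76 0 0 0 0; 0 -114 0 0 0 0; 0 -152 0 0 0 0; -1 -190 0 0 0 0; -2 -226 0 0 0 0; -2 -260 0 0 0 0; -2 -285 0 0 0 0")

```text
time: 25.18
position: [0.621, -0.1903, 0.1591]
tool_rot: [0.001, 1.0, -0.001, 0.0]
ft_force: [0.8, 0.6, -0.5]
grip_width: 0.0615
grip_force: 20.0
```

move_arm(series="0 -12 5 0 0 0; 0 -20 15 0 0 0; 0 -21 30 0 0 0; 0 -21 45 0 0 0; 0 -21 60 0 0 0; 0 -21 72 0 0 0; 0 -21 80 0 0 0; 0 -21 80 0 0 0")

```text
time: 25.85
position: [0.6197, -0.2059, 0.076]
tool_rot: [-0.0, 1.0, 0.001, -0.002]
ft_force: [-0.3, -0.8, -1.1]
grip_width: 0.0616
grip_force: 20.0
```

move_arm(series="0 0 0 0 0 0; 0 0 0 0 0 0; 0 0 0 0 0 0")

```text
time: 26.1
position: [0.6219, -0.2079, 0.0796]
tool_rot: [0.0, 1.0, -0.0, 0.001]
ft_force: [0.4, -0.3, -0.9]
grip_width: 0.0615
grip_force: 20.0
```

move_arm(series="0 0 8 0 0 0; 0 0 16 0 0 0; 0 0 22 0 0 0; 0 0 25 0 0 0; 0 0 27 0 0 0; 0 0 27 0 0 0; 0 0 27 0 0 0")

```text
time: 26.68
position: [0.6212, -0.2079, 0.0514]
tool_rot: [0.0, 1.0, -0.0, 0.0]
ft_force: [-0.4, -0.2, -1.0]
grip_width: 0.0612
grip_force: 20.0
```

move_arm(series="0 0 0.5 0 0 0; 0 0 1 0 0 0; 0 0 1 0 0 0; 0 0 1 0 0 0")

```text
time: 27.02
position: [0.6212, -0.2078, 0.0507]
tool_rot: [0.0, 1.0, -0.0, 0.0]
ft_force: [1.3, -0.4, -1.7]
grip_width: 0.0613
grip_force: 20.0
```

move_arm(series="0 0 0.4 0 0 0; 0 0 0.8 0 0 0; 0 0 0.8 0 0 0; 0 0 0.8 0 0 0")

```text
time: 27.35
position: [0.6213, -0.2079, 0.0505]
tool_rot: [0.0, 1.0, -0.0, 0.0]
ft_force: [-1.8, -0.4, 4.4]
grip_width: 0.0616
grip_force: 20.0
```

Contact at .0505, the expected height. I'll release and go up.

move_arm(series="0 0 0 0 0 0; 0 0 0 0 0 0; 0 0 0 0 0 0; 0 0 0 0 0 0; 0 0 0 0 0 0; 0 0 -10 0 0 0; 0 0 -35 0 0 0; 0 0 -75 0 0 0", jaw=1)

```text
time: 28.02
position: [0.6185, -0.2065, 0.122]
tool_rot: [0.0, 1.0, 0.002, -0.004]
ft_force: [0.7, -0.7, 0.3]
grip_width: 0.087
grip_force: 0.0
```

move_arm(series="5 35 -10 0 0 0; 10 75 -30 0 0 0; 20 115 -50 0 0 0; 20 150 -60 0 0 0; 20 190 -60 0 0 0; 20 215 -60 0 0 0; 20 215 -60 0 0 0; 20 215 -60 0 0 0")

```text
time: 28.68
position: [0.6012, 0.0087, 0.1856]
tool_rot: [-0.002, 1.0, -0.0, 0.0]
ft_force: [-0.3, -0.4, -0.7]
grip_width: 0.0871
grip_force: 0.0
```

```bash
python3 - <<'E'
from h import *
p=robot.get_obs()["position"];print(p)
L=[]
for n in("top","side"):
    d=robot.camera(n)
    for q,r in(((.621,-.208,.047),31),((.465,-.2635,.044),13),((.4315,.2785,.049),22)):
        j=rect(d,q,130,.5).copy(); cv2.circle(j,(130,130),r*2,(0,255,0),1); L.append(j)
    for t in("drops_near","drops_far"): print(n,t,[(np.round(e["xyz"],3).tolist(),round(e["p"],2)) for e in robot.tip_of(d,t)][:1])
cv2.imwrite("pics/end.png",np.vstack([np.hstack(L[:3]),np.hstack(L[3:])])[:,:,::-1])
E
```

```text
[0.60118161 0.00874154 0.18557986]
top drops_near [([0.423, 0.013, -0.003], 0.55)]
top drops_far []
side drops_near [([0.418, 0.012, -0.003], 0.72)]
side drops_far [([0.609, 0.004, 0.0], 0.63)]
```

View pics/end.png

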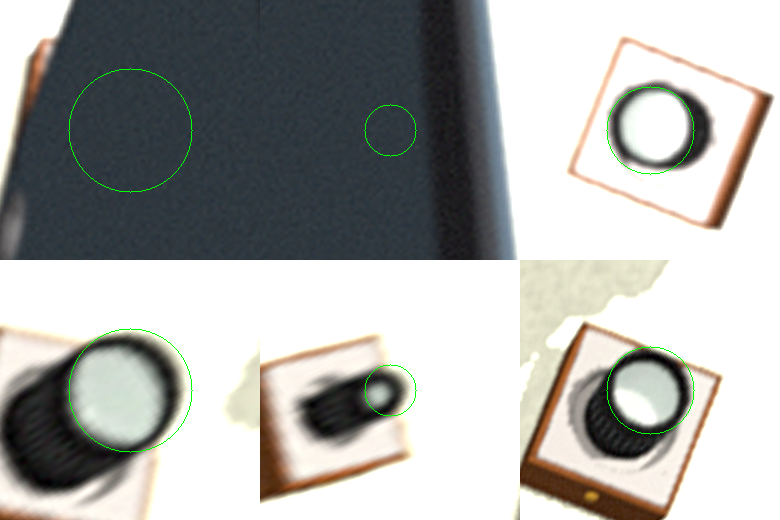

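All three lenses stand upright at their circles: large at (122,392), small at (382,393) and medium at (650,392). Both bottles are still where they stood.

```bash
python3 -c "
from rig import robot
print(robot.hand_in())"
```

```text
the job is handed in; nothing more can be done
None
```

I put each lens into its own box, with the large one parked on the mat on the way, and handed the job in at about 29 s; the last pictures show all three upright in their recesses and both bottles unmoved, but the hand-in gave no verdict.

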